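# Snap the grease coupler onto the tilted nipple and hold it

### The job

Take the blue-necked grease coupler off its parking peg, set its open mouth squarely over the tilted grease nipple on the green shutter-bearing block, and press along the nipple's axis until it snaps over the side catches and its rim is home on the nipple's shoulder, with the red spring pin pushed in. The job ends holding: finish while the gripper still grips the coupler and keeps it pressed home against the spring, square to the nipple. Leave the padlock, the yellow screwdriver and the lock case where they lie.

Things in the scene. Friction and masses are not known exactly. Their poses are not given: they have to be found in the camera images.
- coupler: Grease coupler, 95 mm tall, 0.25 kg, upright on the parking peg. Origin: centre of its open mouth (lower rim); z along its axis, mouth to neck. Steel skirt 44 mm across from z = 0 to 37 mm, hollow (34 mm across) to a flat ceiling at z = 31 mm; a round brass lip inside, centred at z = 4 mm, narrows the opening to 25 mm.
- coupler_grip (a point): Where to grip the coupler: on its axis, z = 60 mm above its mouth, in the solid round blue neck 28 mm across that runs from z = 37 to 95 mm (yellow top end). The top of the skirt at z = 37 mm is a shoulder 8 mm wide that fingertips can push on.
- stand: Parking stand, fixed: black disc 72 mm across and 10 mm thick with an upright steel peg, 20 mm across, its tip 36 mm above the bench. Origin at the centre of its underside. The coupler starts over the peg, rim resting on the disc.
- block: Green shutter-bearing block, fixed to the bench, 85 mm (x) by 100 mm (y) by 50 mm high, with 12 mm thick bolted feet reaching to 160 mm along y. Origin on the bench, 10 mm to the -x side of the centre of its underside. The nipple leans 28 degrees from upright towards the block's -x side.
- nipple: Brass grease nipple on the block, fixed. Origin: centre of its shoulder (flat top of a dark boss 40 mm across), 72 mm above the bench; z outward along its axis, 28 degrees from upright. Stem 21 mm across to z = 26 mm, narrowing to 14 mm at z = 30 mm; a red spring pin stands out to z = 40 mm. Home: the coupler's origin and z axis on this origin and z axis.
- nipple_catches (a point): Point on the nipple's axis at z = 13 mm, level with two steel spring ball catches that bulge 14.3 mm from the axis on its +y and -y sides. The coupler's lip meets them 14 mm from home (8 to 15 N of push to start them in); from their crown, 9 mm from home, they pull it on, and it is past them, snapped, about 4 mm from home.
- pin (a joint): How far the red spring pin is pressed in, m: 0 out, about 0.009 with the coupler's rim home on the shoulder (limit 0.010). The coupler's ceiling meets it when the mouth is 9 mm from the shoulder; it pushes back with 4 N at first and 14 N when home, and drives the coupler back off the shoulder if let go.
- padlock: Bystander: brass padlock lying flat, body 36 x 44 x 20 mm, steel shackle towards its +x. Origin under the centre of its body.
- screwdriver: Bystander: yellow-handled screwdriver, 190 mm long, lying along its x. Origin under its middle.
- lock_case: Bystander: aluminium lock case 70 x 100 x 18 mm with a brass cylinder on top (to 28 mm high) and a steel bolt end at +y. Origin under its centre.
Things that resemble listed ones, but are neither listed nor needed, are in the scene too. Of the things that look like the coupler, the middle-sized one is meant.

How it is judged:
By the outcome, as a careful person would: the job done as asked, in the order asked, and still so for the second after the job is handed in, while the arm keeps its last pose, push and grip.
It also fails if it takes over 48 s, if anything falls off the work surface, if the arm or the gripper's body presses on something with over 40 N, if the wrist force passes 120 N, or if a joint passes its speed limit or range.

### The arm

A 6-joint arm with a two-finger parallel gripper is mounted at the origin on the work surface. World frame = base frame: x ahead of the robot, y to its left, z up, the work surface at z = 0. Lengths are in m, angles in rad, forces in N, time in s.
With the tool pointing down it reaches from about 0.35 to 0.975 m from the base axis. Payload 7.1 kg.
Tool frame: the origin (TCP) lies midway between the tips of the shut fingers; the grasp point (between the pads) lies 19 mm behind it; z points along the fingers, y is the line along which they close (so a half turn about z gives the same grasp; the last joint's range is limited). The gripper opens to 88 mm and grips with 3 to 60 N. Pads are 20 mm wide; open, the fingers measure 115 mm over their backs; the gripper's body (75 mm by 178 mm) begins 61 mm behind the grasp point.
Start: joints at [1.117, 0.423, 1.63, -0, 1.089, -0.019], TCP at [0.263, 0.567, 0.223] pointing down, gripper open.
Joint ranges: [-3, 3], [-0.9, 2.11], [0.09, 2.58], [-1.31, 4.45], [0.11, 2.69], [-2.54, 2.54]. Speed limits (rad/s): [2.39, 2.39, 3.01, 3.14, 3.14, 3.14].

### API

Orientations are given as a unit quaternion [w, x, y, z].
In Python, from station import move_pose, movel, movej, command_gripper, wait, inverse_kinematics, read_camera, camera_info, MotionError, job_done, get_time, get_joint_pos, get_qvel, get_effort, get_tcp_pos, get_ee_rot, get_ft_force, get_ft_torque, get_grip_width, get_finger_force gives the robot as it stands. Calls block until the motion is done:
- move_pose(position, orientation): joint-space move of the TCP to a pose.
- movel(position, frame=None, v=0.15, until_force=None): straight line of the TCP; frame=None keeps the orientation; v is the mean speed in m/s. With until_force (N) it stops when the force on the tool has changed by that much, and returns True; else False.
- movej(angles): joint-space move.
- command_gripper(opening): opening from 0.0 (shut) to 1.0 (fully open); the grip force is fixed at half the most; returns when the fingers have stopped.
- wait(seconds).
- inverse_kinematics(position, orientation): joint angles nearest the present ones, or None.
- read_camera(name): name is "side" or "top" or "wrist"; returns the picture (400x640x3 uint8, red, green, blue); there is no depth.
- camera_info(name): a dict with "intrinsics" (3x3 intrinsics, pixels), "T" (4x4, takes a point from camera to world coordinates); the wrist camera has in their place "tool_from_camera" (4x4, takes a point from camera to tool coordinates, whose origin is the TCP and whose axes are the flange's). Camera axes: x right, y up, looking along -z (the intrinsics and any distortion apply to the point x, -y, -z); pixel columns grow to the right and rows downward; lengths in m; the calibration is good to about 2 mm. A picture is of the moment at which its call begins: read the wrist's pose just before it. camera_info takes no time and is no camera call.
A pose or a line that the arm cannot do raises MotionError and nothing moves.
- job_done(): hands the job in; it is judged then, once.
Readings, each from a call of its own:
- get_time(): time.
- get_joint_pos(): joint angles.
- get_qvel(): joint speeds.
- get_effort(): joint torques, N m.
- get_tcp_pos(): TCP position.
- get_ee_rot(): TCP orientation.
- get_ft_force(): force on the tool from outside, world axes, zero at the start.
- get_ft_torque(): the same for the moment, N m.
- get_grip_width(): opening from 0.0 (shut) to 1.0 (fully open).
- get_finger_force(): force on a finger pad.
Only numpy, scipy, OpenCV 4.12 (cv2) and the standard library are available. Lean on these libraries where they do the work, as an engineer would, in place of code of your own. Each camera call takes 0.05 s, during which the arm holds its last target. There are 200 camera calls.

## Working session

There is one attempt and no reset: what is moved stays moved. The work goes in short steps, each a Python script; the robot and the scene stay as the last script left them, time stands still between calls to the robot, and variables do not carry over. Pictures are saved under pics/ and viewed, at most 10 in all, crops included, and the job is handed in when it is done.

```bash
mkdir -p pics; python3 - <<'E'
from station import *
import cv2,numpy as np
for n in("top","side"):
    cv2.imwrite(f"pics/{n}.png",cv2.cvtColor(read_camera(n),cv2.COLOR_RGB2BGR))
    print(camera_info(n))
print(camera_info("wrist"),get_ee_rot(),get_time())
E
```

```text
{'intrinsics': array([[468.41790111,   0.        , 318.67538411],
       [  0.        , 468.41790111, 200.10217357],
       [  0.        ,   0.        ,   1.        ]]), 'T': array([[-5.82627920e-02,  9.74244462e-01, -2.17837498e-01,
         3.50412241e-01],
       [-9.98301026e-01, -5.67027573e-02,  1.34111791e-02,
        -1.69573646e-02],
       [ 7.13780160e-04,  2.18248770e-01,  9.75892906e-01,
         1.14523306e+00],
       [ 0.00000000e+00,  0.00000000e+00,  0.00000000e+00,
         1.00000000e+00]])}
{'intrinsics': array([[407.55082408,   0.        , 319.83012866],
       [  0.        , 407.55082408, 198.49176599],
       [  0.        ,   0.        ,   1.        ]]), 'T': array([[ 0.80544753,  0.31151444, -0.50419542,  0.18737147],
       [-0.59258069,  0.43781865, -0.67613827, -0.53583639],
       [ 0.01011933,  0.84337037,  0.53723739,  0.49621262],
       [ 0.        ,  0.        ,  0.        ,  1.        ]])}
{'intrinsics': array([[350.06965723,   0.        , 318.88190836],
       [  0.        , 350.06965723, 192.28740988],
       [  0.        ,   0.        ,   1.        ]]), 'tool_from_camera': array([[-2.99535557e-04,  9.62708994e-01,  2.70538914e-01,
         7.52665326e-02],
       [ 9.99999822e-01,  4.28115487e-04, -4.16262207e-04,
         5.91933579e-04],
       [-5.16561269e-04,  2.70538741e-01, -9.62708950e-01,
        -1.61178156e-01],
       [ 0.00000000e+00,  0.00000000e+00,  0.00000000e+00,
         1.00000000e+00]])} [-1.62794366e-04  2.15685914e-01  9.76462525e-01 -7.04747654e-04] 0.1
```

View pics/top.png

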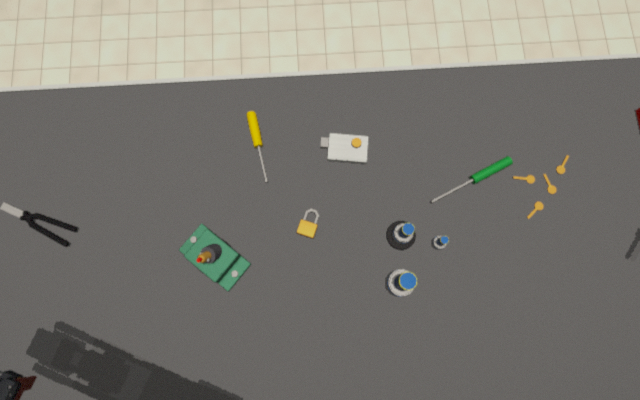

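View pics/side.png

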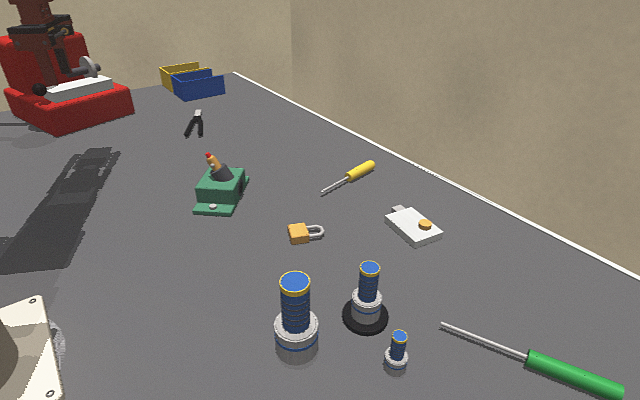

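The middle-sized coupler is on the black stand: its top is at about (408,229) in the top view and (370,268) in the side view. The nipple's red tip is at about (200,260) in the top view and (208,155) in the side view. I'll enlarge both to read them more closely.

```bash
python3 - <<'E'
import cv2,numpy as np
t=cv2.imread("pics/top.png");s=cv2.imread("pics/side.png")
def c(i,u,v):
    w=i[v:v+60,u:u+80]; return cv2.resize(w,(400,300),interpolation=cv2.INTER_CUBIC)
m=np.vstack([np.hstack([c(t,365,205),c(t,175,220)]),np.hstack([cv2.resize(s[255:342,320:436],(400,300),interpolation=cv2.INTER_CUBIC),cv2.resize(s[148:223,180:280],(400,300),interpolation=cv2.INTER_CUBIC)])])
for k in range(0,800,50): cv2.line(m,(k,0),(k,4),(255,255,255)); cv2.line(m,(k,300),(k,304),(255,255,255))
cv2.imwrite("pics/m.png",m)
E
cat > h.py <<'E'
from station import *
import numpy as np,cv2
def ray(n,u,v,T=None):
    i=camera_info(n); K=i["intrinsics"]; T=i["T"] if T is None else T
    d=T[:3,:3]@np.array([(u-K[0,2])/K[0,0],-(v-K[1,2])/K[1,1],-1]); return T[:3,3],d
def atz(n,u,v,z,T=None):
    o,d=ray(n,u,v,T); return o+d*(z-o[2])/d[2]
def proj(n,p,T=None):
    i=camera_info(n);K=i["intrinsics"];T=i["T"] if T is None else T
    q=np.linalg.inv(T)@np.r_[p,1]; return np.array([K[0,2]+K[0,0]*q[0]/-q[2],K[1,2]+K[1,1]*-q[1]/-q[2]])
def tri(a,b):
    A=[];B=[]
    for o,d in(a,b):
        d=d/np.linalg.norm(d);P=np.eye(3)-np.outer(d,d);A.append(P);B.append(P@o)
    x=np.linalg.lstsq(np.vstack(A),np.hstack(B),rcond=None)[0]; return x
E
```

```text
(no output)
```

View pics/m.png

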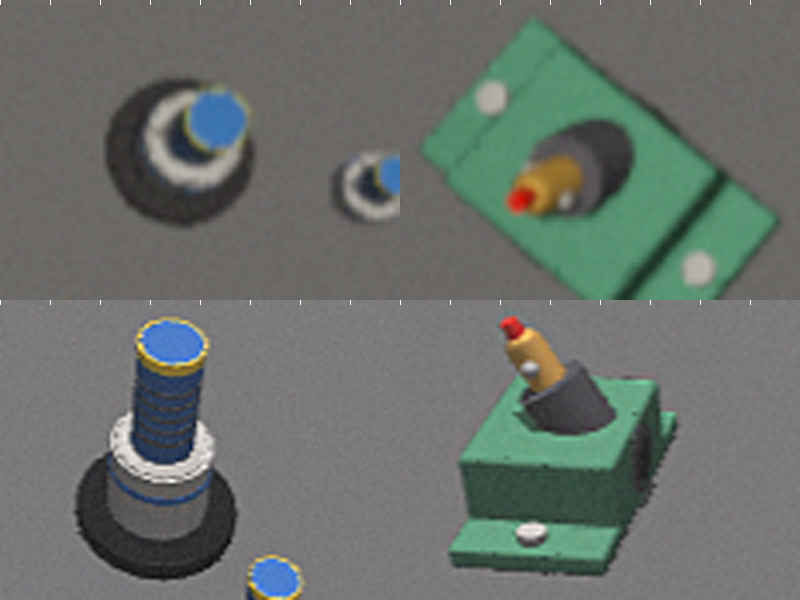

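Crop readings, in full-image pixels:
- **Top view:** disc centre (401,235), coupler top (408.4,229), pin tip (198.8,260.2), bolts (193.2,239.6) and (234.6,273.6).
- **Side view:** coupler top (369.9,267.5), pin tip (207.8,154).

```bash
python3 - <<'E'
from h import *
print("stand",atz("top",401,235.2,.01),"ctop",atz("top",408.4,229,.105),tri(ray("top",408.4,229),ray("side",369.9,267.5)))
b1=atz("top",193.2,239.6,.015);b2=atz("top",234.6,273.6,.015);print("bolts",b1,b2,np.linalg.norm(b1-b2))
c=[atz("top",*p,.012) for p in((201.6,223.6),(179.4,250),(250.6,264))];print("corners",c)
tip=tri(ray("top",198.8,260.2),ray("side",207.75,154.25));print("tip",tip, "z exp",.072+.04*np.cos(np.radians(28)))
tip=atz("top",198.8,260.2,.072+.038*np.cos(np.radians(28)))
y=(b1-b2);y/=np.linalg.norm(y);x=np.array([y[1],-y[0],0]);
m=(b1+b2)/2;print("mid",m,"x",x,"y",y,"tip rel",(tip-m)@x,(tip-m)@y)
E
```

```text
stand [ 0.50442722 -0.22820212  0.01      ] ctop [ 0.50454471 -0.22846547  0.105     ] [ 0.50536428 -0.22921701  0.10322843]
bolts [0.52235804 0.27715203 0.015     ] [0.43479904 0.17845317 0.015     ] 0.13193953952567092
corners [array([0.56112666, 0.25738583, 0.012     ]), array([0.49939297, 0.31127508, 0.012     ]), array([0.45565616, 0.14011752, 0.012     ])]
tip [0.46345086 0.24137891 0.10327544] z exp 0.10731790371435707
mid [0.47857854 0.2278026  0.015     ] x [ 0.74806125 -0.6636297   0.        ] y [0.6636297  0.74806125 0.        ] tip rel -0.021322376799186447 -0.000967858163096831
```

```bash
cat >> h.py <<'E'
from scipy.spatial.transform import Rotation as R
xb=np.array([.748,-.6636,0]);xb/=np.linalg.norm(xb);yb=np.cross([0,0,1],xb)
ax=np.cos(np.radians(28))*np.array([0,0,1])-np.sin(np.radians(28))*xb
O0=np.array([.4753,.2294,.072])
def nq(th):  # tool z=-ax, tool y = cos*yb+sin*..., 
    z=-ax;x0=np.cross(yb,z);y=np.cos(th)*yb+np.sin(th)*x0;x=np.cross(y,z)
    return R.from_matrix(np.c_[x,y,z]).as_quat(scalar_first=True)
def wT():
    q=get_ee_rot();T=np.eye(4);T[:3,:3]=R.from_quat(q,scalar_first=True).as_matrix();T[:3,3]=get_tcp_pos()
    return T@camera_info("wrist")["tool_from_camera"]
def shot(n,name="wrist"):
    T=wT();im=read_camera(name);cv2.imwrite(f"pics/{n}.png",cv2.cvtColor(im,cv2.COLOR_RGB2BGR));np.save(f"pics/{n}.npy",T);return T
E
python3 - <<'E'
from h import *
for d in range(-180,180,30):
    q=nq(np.radians(d)); r=[]
    for s in(.04,.10,.16): 
        j=inverse_kinematics(O0+ax*s,q); r.append(None if j is None else np.round(j,2))
    print(d,np.round(q,3),r[0],r[2] if r[2] is None else r[2])
for q in([0,0,1,0],[0,1,0,0]):
    print(inverse_kinematics([.505,-.2285,.05],q),inverse_kinematics([.505,-.2285,.25],q))
E
```

```text
-180 [ 0.086  0.907 -0.344  0.226] None None
-150 [ 0.141  0.965 -0.098  0.196] None None
-120 [0.187 0.958 0.155 0.153] None [ 0.86  0.29  1.97 -0.6   0.99  2.47]
-90 [0.221 0.885 0.398 0.099] [ 0.74  0.47  2.02 -0.76  0.75  2.06] [ 0.86  0.29  1.97 -0.6   0.99  1.94]
-60 [0.239 0.752 0.613 0.039] [ 0.74  0.47  2.02 -0.76  0.75  1.53] [ 0.86  0.29  1.97 -0.6   0.99  1.42]
-30 [ 0.241  0.567  0.787 -0.024] [ 0.74  0.47  2.02 -0.76  0.75  1.01] [ 0.86  0.29  1.97 -0.6   0.99  0.9 ]
0 [ 0.226  0.344  0.907 -0.086] [ 0.74  0.47  2.02 -0.76  0.75  0.49] [ 0.86  0.29  1.97 -0.6   0.99  0.37]
30 [ 0.196  0.098  0.965 -0.141] [ 0.74  0.47  2.02 -0.76  0.75 -0.04] [ 0.86  0.29  1.97 -0.6   0.99 -0.15]
60 [ 0.153 -0.155  0.958 -0.187] [ 0.74  0.47  2.02 -0.76  0.75 -0.56] [ 0.86  0.29  1.97 -0.6   0.99 -0.67]
90 [ 0.099 -0.398  0.885 -0.221] [ 0.74  0.47  2.02 -0.76  0.75 -1.08] [ 0.86  0.29  1.97 -0.6   0.99 -1.2 ]
120 [ 0.039 -0.613  0.752 -0.239] [ 0.74  0.47  2.02 -0.76  0.75 -1.61] [ 0.86  0.29  1.97 -0.6   0.99 -1.72]
150 [ 0.024  0.787 -0.567  0.241] [ 0.74  0.47  2.02 -0.76  0.75 -2.13] [ 0.86  0.29  1.97 -0.6   0.99 -2.25]
[-4.46380997e-01  5.77465768e-01  1.87912970e+00 -4.44089210e-16
  6.84997183e-01 -2.01717732e+00] [-4.46380997e-01  2.87863127e-01  1.76300204e+00 -4.44089210e-16
  1.09072749e+00 -2.01717732e+00]
[-4.46380997e-01  5.77465768e-01  1.87912970e+00 -4.44089210e-16
  6.84997183e-01  1.12441533e+00] [-4.46380997e-01  2.87863127e-01  1.76300204e+00 -4.44089210e-16
  1.09072749e+00  1.12441533e+00]
```

```bash
python3 - <<'E'
from h import *
command_gripper(1.0)
move_pose(O0+ax*.12,nq(0)); shot("n0")
move_pose(O0+ax*.12,nq(np.radians(75))); shot("n1")
move_pose([.505,-.2285,.20],[0,1,0,0]); shot("c0")
print(get_time(),get_ft_force())
def c(n,u,v): return cv2.resize(cv2.imread(f"pics/{n}.png")[v:v+150,u:u+200],(400,300),interpolation=cv2.INTER_CUBIC)
print(proj("wrist",O0,np.load("pics/n0.npy")),proj("wrist",O0,np.load("pics/n1.npy")))
b=cv2.resize(cv2.imread("pics/c0.png")[50:350,120:520],(400,300))
cv2.imwrite("pics/m2.png",np.vstack([np.hstack([c("n0",220,120),c("n1",220,120)]),np.hstack([b,c("c0",220,120)])]))
E
```

```text
4.7833 [ 0.36649729  0.50060373 -0.47318869]
[317.32933773 188.35671283] [316.62869244 186.11714265]
```

View pics/m2.png

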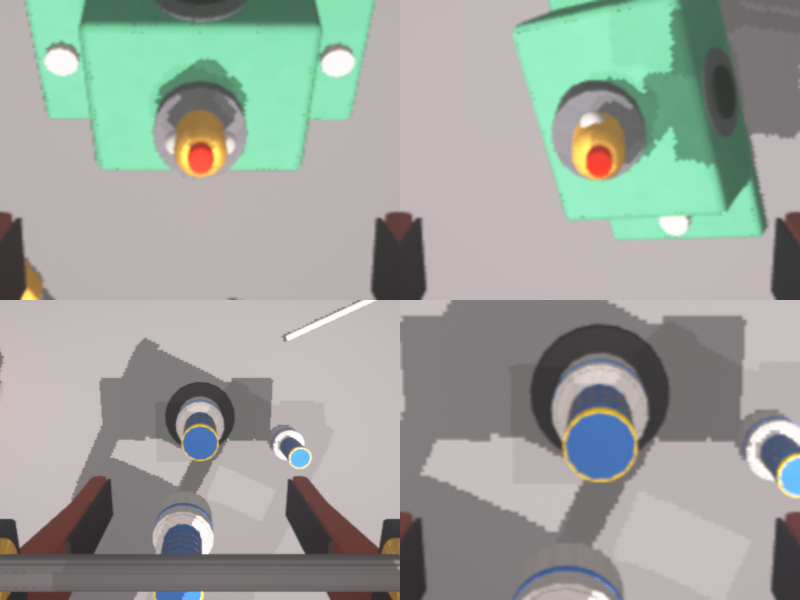

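The wrist crops show, in full-image pixels:
- **n0:** boss rim centre ≈ (319.8,185), pin tip ≈ (320.5,199.5).
- **n1:** boss rim centre ≈ (319.5,185), pin tip ≈ (319.5,201).
- **c0:** coupler top centre ≈ (320,192.5), where it should be.

Next I'll fit the nipple pose.

```bash
python3 - <<'E'
from h import *
from scipy.optimize import least_squares
Tc=np.load("pics/c0.npy");print("coupler",atz("wrist",320,192.5,.105,Tc),"shoulder? disc",atz("wrist",320,120+92/2,.01,Tc))
T0,T1=np.load("pics/n0.npy"),np.load("pics/n1.npy")
ob=[(T0,0,(319.8,185)),(T1,0,(319.5,185)),(T0,.0395,(320.5,199.8)),(T1,.0395,(319.5,201))]
def res(p,full=False):
    O=p[:3];x=np.array([np.cos(p[3]),np.sin(p[3]),0]);a=np.cos(p[4])*np.array([0,0,1])-np.sin(p[4])*x
    return np.concatenate([proj("wrist",O+s*a,T)-uv for T,s,uv in ob])
yaw=np.arctan2(-.6636,.748)
for f in (0,1):
  if f: s=least_squares(lambda p:np.r_[res(p),(p[2]-.072)/.001],np.r_[O0,yaw,.4887])
  else: s=least_squares(lambda p:res(np.r_[p,.072,yaw,.4887][[0,1,2,3,4]]),O0[:2])
  print(s.x,np.round(res(s.x if f else np.r_[s.x,.072,yaw,.4887]),1))
# bolts/edges from n0: yaw check
b=[atz("wrist",220+u/2,120+v/2,.015,T0) for u,v in((61,62),(338,62))];d=b[1]-b[0];print("bolts",b,np.linalg.norm(d),np.arctan2(d[1],d[0])-np.pi/2, yaw)
E
```

```text
coupler [ 0.50607711 -0.22743459  0.105     ] shoulder? disc [ 0.50740003 -0.22767061  0.01      ]
[0.47408038 0.23221345] [-0.9  0.9  0.4  2.2 -1.5 -0.1  0.5  0.3]
[ 0.47408836  0.23165258  0.07100891 -0.78031192  0.47587368] [-1.4  0.4  0.4  1.4 -0.7  0.   0.2  0.7]
bolts [array([0.43563375, 0.17863338, 0.015     ]), array([0.52407581, 0.27812355, 0.015     ])] 0.13311758348219271 -0.7266779777421172 -0.7256789498429722
```

```bash
python3 - <<'E'
from h import *
movel([.506,-.228,.049],v=.1); print(get_ft_force())
command_gripper(0.0); print(get_grip_width()*88,get_finger_force(),get_ft_force())
movel([.506,-.228,.16],v=.1); print(get_grip_width()*88,get_ft_force())
O=np.array([.4741,.2320,.072])
move_pose(O+ax*(.039+.06),nq(0)); T=shot("p0"); shot("p0s","side"); shot("p0t","top")
print(get_time(),get_tcp_pos(),get_ft_force())
s=cv2.imread("pics/p0s.png");t=cv2.imread("pics/p0t.png");w=cv2.imread("pics/p0.png")
f=lambda i,u,v,a,b:cv2.resize(i[v:v+b,u:u+a],(400,300),interpolation=cv2.INTER_CUBIC)
cv2.imwrite("pics/m3.png",np.vstack([np.hstack([f(s,160,90,120,90),f(t,150,210,120,90)]),np.hstack([f(w,120,50,400,300),f(w,220,120,200,150)])]))
E
```

```text
[0.31601771 0.41843449 0.0725465 ]
27.78044026087379 29.996088445186615 [ 0.11142505 -0.18592232 -0.26658959]
27.80061256187921 [ 0.91847181 -0.04913206 -2.49785788]
10.625 [0.43983287 0.26209018 0.15942869] [ 0.56393547  0.26965445 -2.01685998]
```

View pics/m3.png

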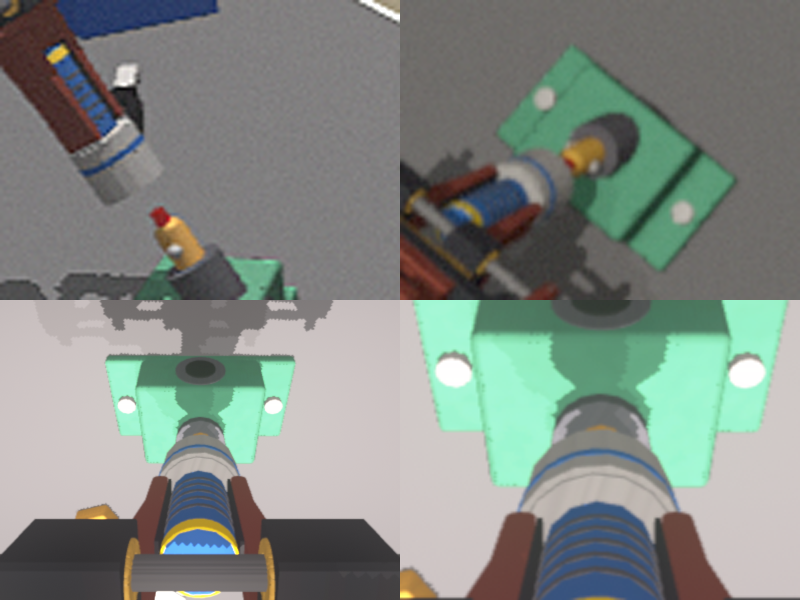

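The side crop shows the coupler axis passing a little to the left of the pin, which is at crop (160,215). I'll compare that with the projected model before going on.

```bash
python3 - <<'E'
from h import *
O=np.array([.4741,.2320,.072]);T=np.load("pics/p0.npy")
img={"side":("p0s",160,90,120,90),"top":("p0t",150,210,120,90),"wrist":("p0",220,120,200,150)}
out=[]
for n,(f,u,v,a,b) in img.items():
    k=800/a; im=cv2.resize(cv2.imread(f"pics/{f}.png")[v:v+b,u:u+a],(800,600),interpolation=cv2.INTER_CUBIC)
    TT=T if n=="wrist" else None
    P=lambda p:tuple(int(round(z)) for z in (proj(n,p,TT)-[u,v]+.5)*k)
    X=np.cross(yb,ax)
    for o,r,c in((0,.02,(255,0,255)),(.04,.004,(255,255,0)),(.06,.022,(0,255,255)),(.097,.022,(0,255,255)),(.155,.014,(0,255,255))):
        pts=np.array([P(O+ax*o+r*(np.cos(t)*X+np.sin(t)*yb)) for t in np.linspace(0,6.283,40)])
        cv2.polylines(im,[pts],True,c,1)
    out.append(cv2.resize(im,(400,300),interpolation=cv2.INTER_AREA) if n!="side" else im)
cv2.imwrite("pics/ov_s.png",out[0]);cv2.imwrite("pics/ov_tw.png",np.hstack(out[1:]))
E
```

```text
(no output)
```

View pics/ov_s.png

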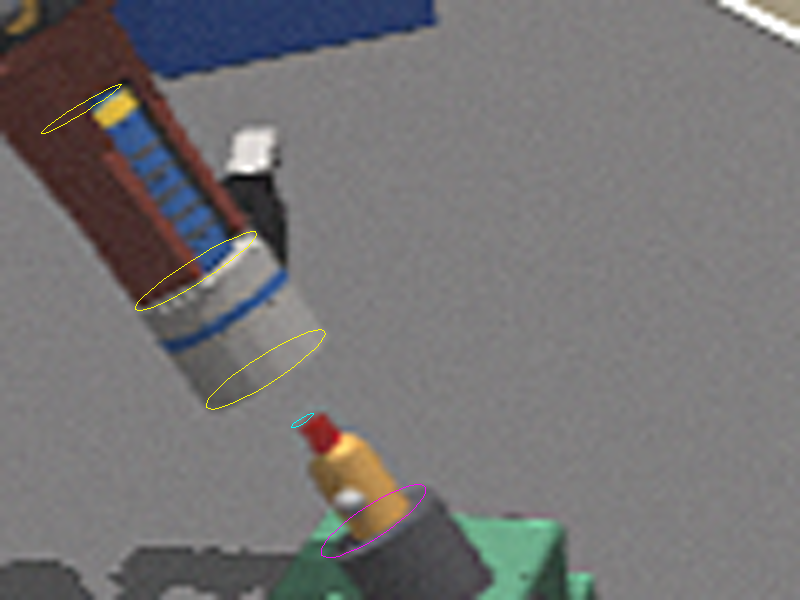

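View pics/ov_tw.png

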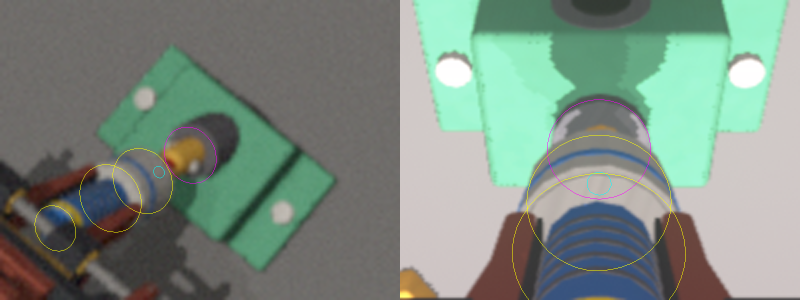

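Skirt and mouth overlay match the coupler. In the side view (right ≈ block +x), the nipple sits about 2–3 mm to +x of my model: actual pin tip at (318,425) against the coupler's axis at (306,425). I'll shift 2.5 mm and make a guarded entry, watching the forces.

```bash
python3 - <<'E'
from h import *
O=np.array([.4741,.2320,.072])+.0025*xb
np.save("O.npy",O)
def st(g):
    f=get_ft_force()-f0; print(round(g*1000,1),"xb,yb,ax F:",np.round([f@np.cross(yb,ax),f@yb,f@ax],2),round(get_grip_width()*88,2),get_time())
movel(O+ax*(.039+.05),v=.1); f0=get_ft_force(); np.save("f0.npy",f0)
for g in(.036,.028,.022,.017):
    hit=movel(O+ax*(.039+g),v=.03,until_force=6); st(g)
    if hit: print("hit",((get_tcp_pos()-O)@ax-.039)*1000);break
shot("e0s","side");shot("e0t","top")
s=cv2.imread("pics/e0s.png");cv2.imwrite("pics/e0c.png",cv2.resize(s[120:210,160:280],(800,600),interpolation=cv2.INTER_CUBIC))
E
```

```text
36.0 xb,yb,ax F: [-0.38 -0.32 -1.78] 27.65 11.5083
28.0 xb,yb,ax F: [-0.38 -0.95 -0.87] 27.74 11.925
22.0 xb,yb,ax F: [-0.2  -0.61 -1.52] 27.81 12.275
17.0 xb,yb,ax F: [-0.58 -0.24 -0.38] 27.52 12.5917
```

View pics/e0c.png

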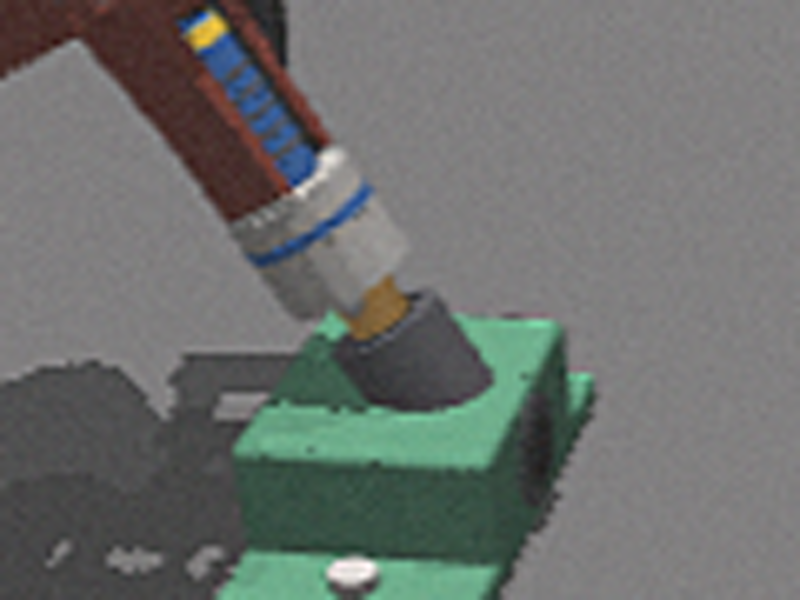

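The stem entered with no contact force: the mouth is around it, about 1 mm to the -x side of the boss centre. I'll nudge it over and press in steps.

```bash
cat > push.py <<'E'
from h import *
import sys
O=np.load("O.npy");f0=np.load("f0.npy")
X=np.cross(yb,ax)
def st(g):
    f=get_ft_force()-f0;t=get_ft_torque();a=np.array([f@X,f@yb,f@ax]);p=get_tcp_pos()-O
    print(round(g*1000,1),"gap",round((p@ax-.039)*1e3,2),"F xb,yb,ax:",np.round(a,1),"T",np.round([t@X,t@yb],2),round(get_grip_width()*88,2),round(get_time(),1),flush=True);return a
for g in map(float,sys.argv[1].split(",")):
    g/=1000;movel(O+ax*(.039+g),v=.02);wait(.1);a=st(g)
    if a[2]>32 or np.hypot(*a[:2])>8: print("stop");break
E
python3 -c "
from h import *
np.save('O.npy',np.load('O.npy')+.0007*xb)"; python3 push.py 17,14,12,10,8,6,4,3,2,1,0.5
```

```text
17.0 gap 17.06 F xb,yb,ax: [-1.3 -0.8 -1.1] T [0.01 0.35] 27.61 13.0
14.0 gap 14.03 F xb,yb,ax: [-0.  1. -1.] T [0.25 0.29] 28.1 13.4
12.0 gap 12.05 F xb,yb,ax: [ 0.5  1.  -0.1] T [0.31 0.25] 27.77 13.8
10.0 gap 9.8 F xb,yb,ax: [ 0.6  2.7 -4.2] T [0.6  0.13] 27.48 14.1
8.0 gap 7.62 F xb,yb,ax: [-0.2  3.6 -6.5] T [0.83 0.13] 27.77 14.5
6.0 gap 5.6 F xb,yb,ax: [ 0.1  3.3 -6.7] T [0.85 0.09] 27.71 14.8
4.0 gap 4.23 F xb,yb,ax: [0.5 1.7 3.7] T [0.48 0.22] 27.52 15.2
3.0 gap 3.44 F xb,yb,ax: [-0.1  1.2  9.2] T [0.31 0.29] 27.75 15.5
2.0 gap 2.52 F xb,yb,ax: [-0.3  1.3 10.5] T [0.24 0.27] 27.83 15.9
1.0 gap 1.59 F xb,yb,ax: [ 0.8  0.3 10.9] T [0.22 0.33] 27.91 16.2
0.5 gap 1.14 F xb,yb,ax: [ 0.2  0.4 11.2] T [0.17 0.25] 27.66 16.6
```

```bash
python3 push.py=0 2>/dev/null; python3 push.py " 0,-0.5,-1,-1.5,-2,-2.5,-3,-3.5"
```

```text
0.0 gap 0.69 F xb,yb,ax: [-0.2  0.6 12.4] T [0.17 0.3 ] 27.65 16.9
-0.5 gap 0.23 F xb,yb,ax: [-0.6  0.4 12.7] T [0.1  0.32] 27.4 17.3
-1.0 gap 0.07 F xb,yb,ax: [-0.6 -0.8 17.5] T [-0.2  0.4] 27.88 17.6
-1.5 gap -0.02 F xb,yb,ax: [-1.2 -2.  22.6] T [-0.49  0.52] 27.85 18.0
-2.0 gap -0.11 F xb,yb,ax: [-1.4 -2.7 29.5] T [-0.74  0.57] 27.49 18.3
-2.5 gap -0.15 F xb,yb,ax: [-2.  -4.9 36.5] T [-1.08  0.56] 27.67 18.7
stop
```

```bash
python3 push.py " -1.7"; python3 - <<'E'
from h import *
wait(1.0);shot("fs","side");shot("f","wrist")
print(get_ft_force()-np.load("f0.npy"),R.from_quat(get_ee_rot(),scalar_first=True).as_matrix()[:,2]@-ax)
s=cv2.imread("pics/fs.png");w=cv2.imread("pics/f.png")
cv2.imwrite("pics/fc.png",np.hstack([cv2.resize(s[120:210,160:280],(400,300),interpolation=cv2.INTER_CUBIC),cv2.resize(w[50:350,120:520],(400,300))]))
E
```

```text
-1.7 gap -0.08 F xb,yb,ax: [-1.6 -2.9 25.8] T [-0.53  0.47] 27.64 19.0
[-11.60193996   7.19635942  22.19435508] 0.999998763609192
```

View pics/fc.png

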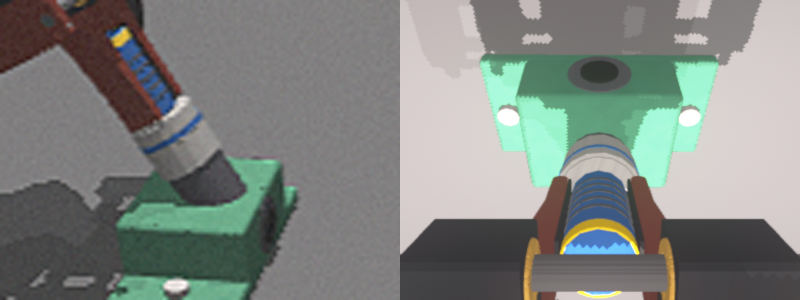

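The side crop shows the skirt rim seated flat and in line on the dark boss at about (195,180), with no brass showing. The push is holding at about 26 N.

```bash
python3 -c "
from station import *
print(job_done())"
```

```text
the job is handed in; nothing more can be done
None
```

I handed the job in at about 20 s on the robot's clock: the coupler is snapped over the catches, its rim is home on the nipple's shoulder, and the gripper is still holding it square with about 26 N of push. I inferred that the red pin is pressed in from the rim being home, since it can't be seen inside the coupler.

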